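Weigh two sample tins and keep the heavier

ROBOT

A 6-joint arm with a two-finger parallel gripper is mounted at the origin on a cart in front of the work surface, level with it; the furniture and walls round the work are solid. World frame = base frame: x ahead of the robot, y to its left, z up, the work surface at z = 0. Lengths are in m, angles in degrees, forces in N, time in s.
With the tool pointing down it reaches from about 0.35 to 0.875 m from the base axis. Payload 4.2 kg.
Tool frame: the origin (TCP) lies midway between the tips of the shut fingers; the grasp point (between the pads) lies 19 mm behind it; y points along the fingers, z is the direction in which the jaws open and shut, and the axes are right-handed (so a half turn about y gives the same grasp; the last joint's range is limited). The gripper opens to 87 mm and grips with 3 to 60 N. Pads are 19 mm wide; open, the fingers measure 117 mm over their backs; the gripper's body (75 mm by 190 mm) begins 51 mm behind the grasp point.
Start: joints at [82.999, 22.042, 0.453, 0, -68.411, -14.817], TCP at [0.232, 0.58, 0.223] pointing down, gripper open.
Joint ranges: [-179.83, 179.83], [-69.29, 118.12], [-61.27, 80.66], [-181.25, 117.63], [-171.15, -9.14], [-177.46, 177.46]. Speed limits (degrees/s): [159.86, 159.86, 180, 180, 180, 180].

INTERFACE

Orientations are given as [roll, pitch, yaw] about the fixed x, y, z axes, in that order (R = Rz(yaw) Ry(pitch) Rx(roll)).
In Python, from workcell import env gives the robot as it stands. The module is installed in compiled form; this text tells all that it offers. Calls block until the motion is done:
- env.goto(position, orientation): joint-space move of the TCP to a pose.
- env.move_straight(position, rotation=None, rate=0.15, force_limit=None): straight line of the TCP; rotation=None keeps the orientation; rate is the mean speed in m/s. With force_limit (N) it stops when the force on the tool has changed by that much, and returns True; else False.
- env.set_joints(angles): joint-space move.
- env.gripper_to(opening, grasp_force=None): opening from 0.0 (shut) to 1.0 (fully open); grasp_force is the grip in N (None keeps the last); returns when the fingers have stopped.
- env.dwell(seconds).
- env.inverse_kinematics(position, orientation): joint angles nearest the present ones, or None.
- env.read_state(): the state.
- env.grab_frame(name): name is "scene" or "top" or "wrist"; returns a dict with "image" (400x640x3 uint8, blue, green, red), "fx", "fy", "cx", "cy" (pixels), "position" and "orientation" of the camera in the world. Camera axes: x right, y up, looking along -z (the intrinsics and any distortion apply to the point x, -y, -z); pixel columns grow to the right and rows downward; lengths in m; the calibration is good to about 2 mm. A picture is of the moment at which its call begins. There is no depth.
A pose or a line that the arm cannot do raises env.Unreachable and nothing moves.
- env.close_job(): hands the job in, once; it reports no verdict.
Trained networks look in a picture, given as the dict that the camera call returned (one of the last four; its "shot" number tells which), for a name from the list of things; names that differ only in an ending like _2 or _b are one class to them, and where a whole thing is asked for, a point or a joint stands for the part that bears it (a point fixed in the world has none). Each returns a list of dicts, best first, with "score" (0 to 1); they miss things now and then, are a little off and sometimes report something else, mostly with a low value. They report only what shows in the picture. A call takes as long as a camera call. They do not tell look-alikes from the thing itself.
- env.search_frame(picture, thing): "xyz" ([x, y, z] in m, in world coordinates, good to about 4 mm: the middle of the surface that is visible of it).
- env.trace(picture, thing): "mask" (400x640 bool, what is visible of it).
The state is a dict: "clock": time; "joint_positions": joint angles; "qvel": joint speeds; "joint_torque": joint torques, N m; "position": TCP position; "tool_rot": TCP orientation; "force": force on the tool from outside, world axes, zero at the start; "wrist_torque": the same for the moment, N m; "opening": opening from 0.0 (shut) to 1.0 (fully open).
Only numpy, scipy, OpenCV 4.12 (cv2) and the standard library are available. Lean on these libraries where they do the work, as an engineer would, in place of code of your own. Each camera call takes 0.05 s, during which the arm holds its last target. There are 200 camera calls.

TASK

Two identical-looking aluminium sample tins with blue caps stand on the desk and one of them holds the heavy stone. Stand one tin in each dish of the beam balance, let go and see which side drops; then put the tin that dropped upright on the open floor of the black jewel tray and leave the lighter tin standing in its dish.

Things in the scene. Friction and masses are not known exactly. Their poses are not given: they have to be found in the camera images.
- tin_a: closed upright aluminium sample tin, 46 mm tall, 38 mm wide, with a thin dark band at its foot and a knurled blue cap 40 mm wide (30 to 46 mm above its underside); origin at the centre of its underside, z up. Looks exactly like tin_b. Either may be the heavier: one weighs 120 to 165 g, the other 50 to 70 g, and only the balance tells which.
- tin_b: closed upright aluminium sample tin, 46 mm tall, 38 mm wide, with a thin dark band at its foot and a knurled blue cap 40 mm wide (30 to 46 mm above its underside); origin at the centre of its underside, z up. Looks exactly like tin_a. A clear jar of yellow stones with a black cap stands in the same row and is not part of the job.
- beam: balance beam; origin on its pivot, 45 mm above the desk, y along the beam, x along the pivot, z up. Brass dishes at y = +100 and -100 mm: floor at z = +4 mm, inside radius 30 mm, rim 6 mm above the floor. Swings 0.12 rad either way to its stops (a dish moves 12 mm up or down), damped, about 1 s, yields to a light touch. Empty, it stays where left and may start tilted. Its dark stand is fixed.
- jewel_tray: black tray, 219 x 275 x 22 mm, fixed to the desk; origin at the centre of its underside, x across the short side, y along the long side. Floor 5 mm above the desk, walls 10 mm thick, 22 mm high. A ring roll 16 mm high with four rings fills x = +66 to +99 mm; open floor x = -99 to +66, y = -128 to +128 mm; x = -10, y = -60 mm is easily reached.
Things that resemble listed ones, but are neither listed nor needed, are in the scene too. What is shaped like the tin_a but green is not meant.

How it is judged:
By the outcome, as a careful person would: the job done as asked, in the order asked, and still so for the second after the job is handed in, with the robot touching nothing.
It also fails if it takes over 72 s, if anything falls off the work surface, if the arm or the gripper's body presses on something with over 40 N, if the wrist force passes 120 N, or if a joint passes its speed limit or range.

## Working session

There is one attempt and no reset: what is moved stays moved. The work goes in short steps, each a Python script; the robot and the scene stay as the last script left them, time stands still between calls to the robot, and variables do not carry over. Pictures are saved under pics/ and viewed, about 8 in all and at most 12, crops included, and the job is handed in when it is done.

```bash
mkdir -p pics; cat > h.py <<'E'
import numpy as np, cv2
from scipy.spatial.transform import Rotation as R
from workcell import env
def rot(o): return R.from_euler('xyz',o,degrees=True).as_matrix()
def pix(f,p):
    c=rot(f["orientation"]).T@(np.array(p)-f["position"]); x,y,z=c[0],-c[1],-c[2]
    return f["fx"]*x/z+f["cx"], f["fy"]*y/z+f["cy"]
def ray(f,u,v,z):
    d=rot(f["orientation"])@np.array([(u-f["cx"])/f["fx"],-(v-f["cy"])/f["fy"],-1])
    p=np.array(f["position"]); return p+d*(z-p[2])/d[2]
E
python3 - <<'E'
from h import *
s=env.read_state(); print(s)
for n in("scene","top"):
    f=env.grab_frame(n); cv2.imwrite(f"pics/{n}0.png",f["image"]); print(n,{k:v for k,v in f.items() if k!="image"})
    for t in("tin_a","beam","jewel_tray"):
        for d in env.search_frame(f,t): print(t,np.round(d["xyz"],3),round(d["score"],2),np.round(pix(f,d["xyz"])))
print(env.read_state()["clock"])
E
```

```text
{'clock': 0.0, 'joint_positions': array([ 8.29977604e+01,  2.20913013e+01,  3.81406559e-01, -2.92519746e-02,
       -6.84120591e+01, -1.48151127e+01]), 'qvel': array([ 0.0510491 ,  0.00223681, -0.09910516,  0.02361065, -0.15608286,
       -0.00471565]), 'joint_torque': array([ 7.68640984e-05, -3.90670681e+01,  1.87405014e+01,  4.21979919e+00,
        1.09639275e-02, -1.93924525e-04]), 'position': array([0.23205334, 0.57968277, 0.22146435]), 'tool_rot': array([-8.98751486e+01,  4.91072038e-03,  1.58171861e+02]), 'force': array([ 0.51037638, -0.11423765,  0.17117978]), 'wrist_torque': array([-0.02475979, -0.02683038,  0.0255966 ]), 'opening': 0.9969937942458253}
scene {'fx': 439.28808701691935, 'fy': 439.28808701691935, 'cx': 321.0066186636213, 'cy': 195.04757472172219, 'position': array([-0.05346534, -0.13997441,  0.68706454]), 'orientation': array([ 43.17889174,  -0.59582217, -54.7824538 ]), 'shot': 1}
tin_a [0.419 0.098 0.041] 0.69 [359. 227.]
tin_a [ 0.44  -0.005  0.04 ] 0.68 [413. 246.]
tin_a [0.266 0.395 0.04 ] 0.58 [188. 208.]
beam [0.566 0.088 0.046] 0.77 [401. 183.]
jewel_tray [0.449 0.433 0.006] 0.78 [240. 162.]
top {'fx': 380.5596709660729, 'fy': 380.5596709660729, 'cx': 320.6288885436731, 'cy': 198.29368434537287, 'position': array([0.33646961, 0.20867471, 0.92597209]), 'orientation': array([  6.81619715,  -0.72104661, -89.6943285 ]), 'shot': 2}
tin_a [0.268 0.406 0.044] 0.72 [229. 274.]
tin_a [0.455 0.007 0.047] 0.52 [402. 193.]
beam [0.564 0.122 0.046] 0.96 [353. 147.]
jewel_tray [0.454 0.445 0.004] 0.72 [219. 195.]
0.4
```

View pics/scene0.png

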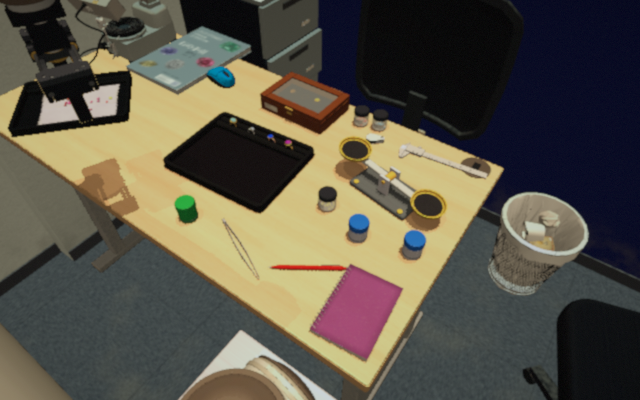

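View pics/top0.png

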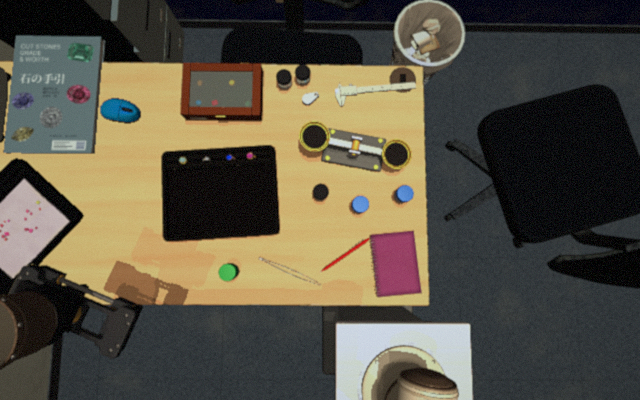

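The views agree: the tins are at top (360,204) and (404,193), and at scene (358,227) and (413,244). The green look-alike is at top (228,271). The dishes are at top (314,138) and (396,154). Next I'll measure these by colour segmentation.

```bash
cat >> h.py <<'E'
def blobs(f,kind,amin=25):
    h=cv2.cvtColor(f["image"],cv2.COLOR_BGR2HSV)
    lo,hi={"blue":((100,110,50),(125,255,255)),"gold":((18,150,60),(34,255,255))}[kind]
    m=cv2.inRange(h,lo,hi); m=cv2.morphologyEx(m,cv2.MORPH_CLOSE,np.ones((3,3)))
    out=[]
    for c in cv2.findContours(m,cv2.RETR_EXTERNAL,cv2.CHAIN_APPROX_NONE)[0]:
        if cv2.contourArea(c)>amin: out.append((c,cv2.minEnclosingCircle(c),cv2.boundingRect(c)))
    return out
def triang(fs,uvs):
    A=np.zeros((3,3));b=np.zeros(3)
    for f,(u,v) in zip(fs,uvs):
        p=np.array(f["position"]);d=ray(f,u,v,0)-p;d/=np.linalg.norm(d);M=np.eye(3)-np.outer(d,d);A+=M;b+=M@p
    return np.linalg.solve(A,b)
E
python3 - <<'E'
from h import *
for n in("top","scene"):
    f=env.grab_frame(n)
    for k,z in(("blue",.046),("gold",.055)):
        for c,(ct,r),bb in blobs(f,k):
            fe=cv2.fitEllipse(c); print(n,k,np.round(ct,1),round(r,1),bb,"ell",np.round(fe[0],1),np.round(fe[1],1),"xyz",np.round(ray(f,*fe[0],z),3))
    m=env.trace(f,"jewel_tray")[0]["mask"].astype(np.uint8)
    c=max(cv2.findContours(m,0,1)[0],key=cv2.contourArea); b=cv2.boxPoints(cv2.minAreaRect(c)) if n=="top" else cv2.approxPolyDP(c,8,True)[:,0]
    print("tray",[np.round(ray(f,*p,.022)[:2],3).tolist() for p in b])
E
```

```text
top blue [359.8 204.2] 8.3 (352, 196, 16, 17) ell [359.7 204.1] [14.7 15.8] xyz [0.429 0.107 0.046]
top blue [404.  193.5] 8.4 (396, 186, 17, 16) ell [404.2 193.4] [15.  16.1] xyz [0.455 0.003 0.046]
top blue [119.9 106.2] 13.4 (107, 99, 26, 16) ell [118.5 107.3] [14.3 24.9] xyz [0.657 0.681 0.046]
top gold [356.  144.5] 4.6 (353, 140, 7, 10) ell [355.7 144.5] [ 5.  10.3] xyz [0.568 0.117 0.055]
top gold [395.9 153.9] 15.2 (382, 139, 29, 31) ell [396.2 154. ] [27.7 29.3] xyz [0.546 0.022 0.055]
top gold [313.9 136.5] 15.4 (300, 122, 29, 30) ell [313.9 136.2] [27.1 28.1] xyz [0.587 0.215 0.055]
tray [[0.555, 0.594], [0.577, 0.31], [0.356, 0.291], [0.336, 0.568]]
scene blue [414.2 240.4] 10.4 (405, 231, 20, 20) ell [414.3 240.3] [19.2 20. ] xyz [ 0.449 -0.002  0.046]
scene blue [358.4 223.3] 9.9 (349, 214, 20, 19) ell [358.4 223.3] [18.1 19. ] xyz [0.423 0.102 0.046]
scene gold [428.  204.5] 18.3 (410, 189, 37, 31) ell [428.1 204. ] [28.1 36.3] xyz [0.537 0.014 0.055]
scene gold [391. 175.] 4.1 (387, 171, 9, 9) ell [391.1 174.9] [6.9 7.7] xyz [0.566 0.112 0.055]
scene gold [355.  147.5] 16.2 (339, 137, 33, 25) ell [355.  148.6] [24.1 32.2] xyz [0.592 0.217 0.055]
tray [[0.351, 0.566], [0.329, 0.531], [0.349, 0.285], [0.566, 0.311], [0.549, 0.574]]
```

```bash
python3 - <<'E'
from h import *
for y in(78,-102):
    for p in([.51,.06,.30],[.455,.003,.019],[.587,.215,.08],[.45,.37,.03]): 
        q=env.inverse_kinematics(p,[-90,0,y]); print(y,p,None if q is None else np.round(q))
o=[-90,0,78]
env.goto([.49,.06,.30],o)
f=env.grab_frame("wrist"); cv2.imwrite("pics/w1.png",f["image"]); t=env.grab_frame("top"); s=env.grab_frame("scene")
print(env.read_state()["clock"],{k:v for k,v in f.items() if k!="image"})
B={}
for n,g in(("w",f),("s",s),("t",t)):
    for k,z in(("blue",.046),("gold",.055)):
        for c,(ct,r),bb in blobs(g,k,120):
            fe=cv2.fitEllipse(c); print(n,k,np.round(fe[0],1),np.round(fe[1],1),"xyz",np.round(ray(g,*fe[0],z),3))
E
```

```text
78 [0.51, 0.06, 0.3] [ 25.   8.  -7.   0. -74. -37.]
78 [0.455, 0.003, 0.019] [ 21.  22. -37.   0. -31. -33.]
78 [0.587, 0.215, 0.08] [ 35.  29. -10.   0. -51. -47.]
78 [0.45, 0.37, 0.03] [ 55.  30. -19.   0. -42. -67.]
-102 [0.51, 0.06, 0.3] [ 25.   8.  -7.   0. -74. 143.]
-102 [0.455, 0.003, 0.019] [ 21.  22. -37.   0. -31. 147.]
-102 [0.587, 0.215, 0.08] [ 35.  29. -10.   0. -51. 133.]
-102 [0.45, 0.37, 0.03] [ 55.  30. -19.   0. -42. 113.]
2.85 {'fx': 318.4769194649477, 'fy': 318.4769194649477, 'cx': 325.4889294733624, 'cy': 204.2888754713064, 'position': array([ 0.47527328, -0.00744262,  0.46265963]), 'orientation': array([-1.48417975e+01, -3.80084710e-03,  1.68020727e+02]), 'shot': 5}
w gold [442.2 325. ] [10.2 42.4] xyz [0.368 0.314 0.055]
w gold [559.8 323. ] [ 15.4 173.5] xyz [0.198 0.346 0.055]
s blue [414.3 240.3] [19.2 19.9] xyz [ 0.449 -0.002  0.046]
s blue [358.6 223.5] [17.8 19. ] xyz [0.423 0.101 0.046]
s gold [428.1 204. ] [28.1 36.5] xyz [0.537 0.014 0.055]
s gold [354.9 148.6] [24.2 32. ] xyz [0.592 0.217 0.055]
t blue [119.6 107.2] [13.9 33. ] xyz [0.657 0.678 0.046]
```

View pics/w1.png

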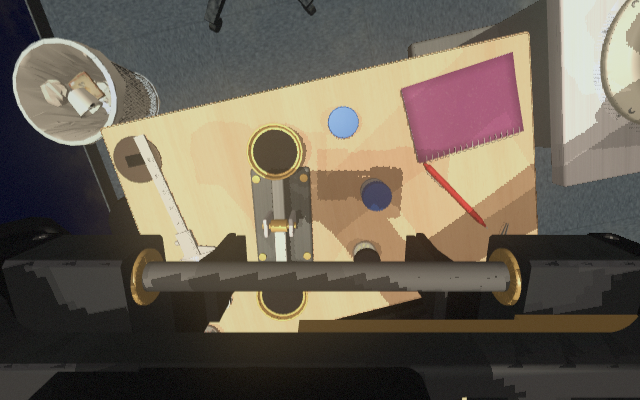

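The wrist view shows the near dish centred at (275,153), the tins at (343,122) and (376,196), and the far dish partly hidden around (282,297). I'll triangulate these across the cameras.

```bash
python3 - <<'E'
from h import *
f,t,s=[env.grab_frame(n) for n in("wrist","top","scene")]
for n,u,z in(("dish-",(275,153),.055),("dish-",(275,153),.043),("dish+",(282,297),.055),("tin1",(376,196),.046),("tin2",(343.5,122.5),.046)): print(n,z,np.round(ray(f,*u,z),4))
print("tri- wts",triang([f,t,s],[(275,153),(396.2,154),(428.1,204)]).round(4),"ts",triang([t,s],[(396.2,154),(428.1,204)]).round(4),"wt",triang([f,t],[(275,153),(396.2,154)]).round(4))
print("tri+ ts",triang([t,s],[(313.9,136.2),(354.9,148.6)]).round(4),"wts",triang([f,t,s],[(282,297),(313.9,136.2),(354.9,148.6)]).round(4))
print("tin1",triang([f,t],[(376,196),(359.7,204.1)]).round(4),"tin2",triang([f,t],[(343.5,122.5),(404.2,193.4)]).round(4))
print("dish r",27*(.4627-.05)/318)
E
```

```text
dish- 0.055 [0.5464 0.019  0.055 ]
dish- 0.043 [0.5485 0.0198 0.043 ]
dish+ 0.055 [0.5872 0.2199 0.055 ]
tin1 0.046 [0.4293 0.1033 0.046 ]
tin2 0.046 [4.535e-01 4.000e-04 4.600e-02]
tri- wts [0.5493 0.0187 0.0415] ts [0.5502 0.0181 0.0404] wt [0.5483 0.0197 0.0457]
tri+ ts [0.5864 0.2143 0.0605] wts [0.5854 0.2145 0.0622]
tin1 [0.429  0.1059 0.0378] tin2 [0.4542 0.0011 0.042 ]
dish r 0.03504056603773585
```

```bash
cat >> h.py <<'E'
O=[-90,0,78]
def pick(x,y,z,dz=.12):
    env.gripper_to(.75); env.goto([x,y,z+.07],O); env.move_straight([x,y,z]); env.gripper_to(0,grasp_force=25)
    a=env.read_state(); env.move_straight([x,y,z+dz],rate=.2); env.dwell(.2); s=env.read_state()
    print("open",a["opening"],s["opening"],"F",s["force"].round(2),"t",s["clock"])
def place(x,y,z,fl=None,hi=.06):
    env.goto([x,y,z+hi],O); r=env.move_straight([x,y,z],rate=.06,force_limit=fl); print("contact",r,env.read_state()["position"].round(4))
    env.gripper_to(.75); p=env.read_state()["position"]; env.move_straight([x,y,p[2]+.09],rate=.2)
E
python3 - <<'E'
from h import *
pick(.454,.0015,.020)
place(.5485,.0195,.0575,3)
t,s=env.grab_frame("top"),env.grab_frame("scene"); print(env.read_state()["clock"])
cv2.imwrite("pics/p1.png",np.hstack([cv2.resize(g,(400,400)) for g in(s["image"][120:280,300:460],t["image"][90:250,280:440])]))
E
```

```text
open 0.44890142245695763 0.451809971734135 F [-0.54  0.33 -0.5 ] t 6.7333
contact True [0.5478 0.0188 0.0589]
9.5917
```

View pics/p1.png

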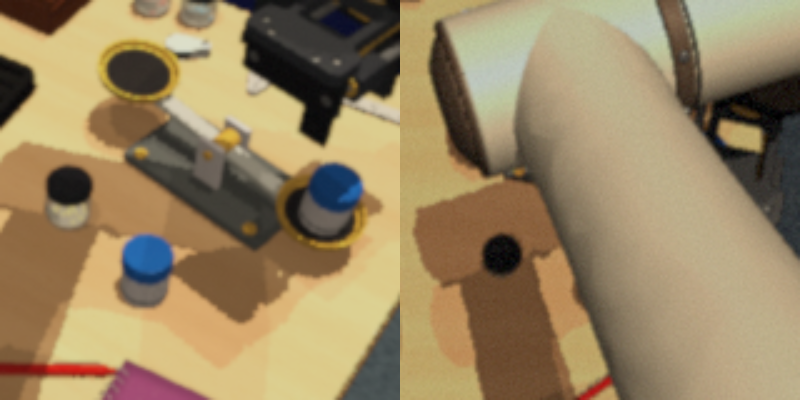

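The first tin stands inside the low dish (crop 328,205), and the other dish stays up. Now the second tin.

```bash
python3 - <<'E'
from h import *
pick(.429,.105,.020,.15)
place(.5858,.2145,.0835,2)
p=env.read_state()["position"]; env.move_straight([.48,.33,.26],rate=.3); env.dwell(1)
t,s=env.grab_frame("top"),env.grab_frame("scene"); print(env.read_state()["clock"])
cv2.imwrite("pics/p2.png",np.hstack([cv2.resize(g,(400,400)) for g in(s["image"][120:280,300:460],t["image"][90:250,280:440])]))
for n,g in(("s",s),("t",t)):
    for k,z in(("blue",.08),("gold",.055)):
        for c,(ct,r),bb in blobs(g,k,60):
            fe=cv2.fitEllipse(c); print(n,k,np.round(fe[0],1),np.round(fe[1],1),"xyz",np.round(ray(g,*fe[0],z),3))
E
```

```text
open 0.45143446274667975 0.45214600359297974 F [ 0.47  0.79 -1.33] t 12.7833
contact False [0.5862 0.2147 0.084 ]
17.9333
s blue [432.  182.7] [17.1 19.8] xyz [0.569 0.026 0.08 ]
s blue [353.3 142.2] [14.2 16.6] xyz [0.583 0.217 0.08 ]
s gold [429.6 196. ] [24.4 34.5] xyz [0.558 0.021 0.055]
s gold [353.7 155.7] [20.  29.5] xyz [0.571 0.207 0.055]
s gold [266.3  28.7] [ 4.  49.6] xyz [0.906 0.734 0.055]
t blue [399.9 147.8] [17.1 17.8] xyz [0.555 0.018 0.08 ]
t blue [311.5 133.5] [15.8 16.5] xyz [0.587 0.22  0.08 ]
t blue [112.6 106. ] [ 8.1 22.7] xyz [0.647 0.676 0.08 ]
t gold [397.5 150.9] [27.2 29.6] xyz [0.554 0.018 0.055]
t gold [313.2 138.2] [27.3 28.1] xyz [0.583 0.217 0.055]
```

View pics/p2.png

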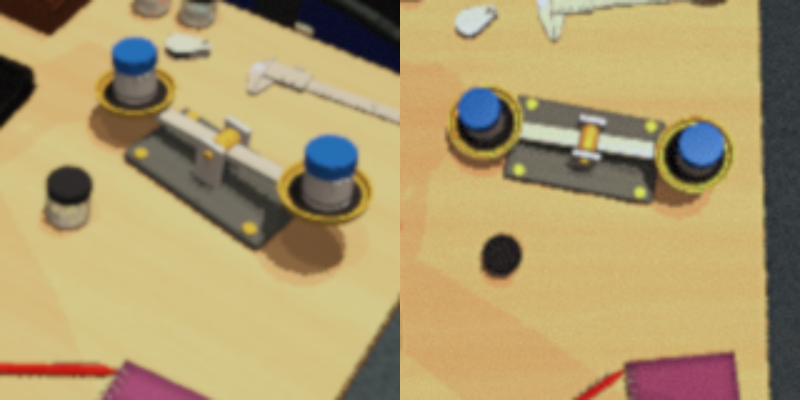

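The +y dish with the second tin dropped: its rim row went from 148.6 to 155.7, while the other went from 204 to 196. That makes the second tin the heavy one, and the wrist load of −1.3 N against −0.5 N agrees. I'll pick it up with the tool tilted to match the dish.

```bash
python3 - <<'E'
from h import *
by=np.array([.037,.1945,0]);by/=np.linalg.norm(by);bx=np.array([by[1],-by[0],0])
t,s=env.grab_frame("top"),env.grab_frame("scene")
print("tri cap",triang([t,s],[(311.5,133.5),(353.3,142.2)]).round(4))
Rt=R.from_rotvec(-.12*bx)
Ot=(Rt*R.from_euler('xyz',O,degrees=True)).as_euler('xyz',degrees=True)
ax=Rt.apply([0,0,1]); C=ray(t,311.5,133.5,.081); T=C-.024*ax
print("C",C.round(4),"ax",ax.round(3),"T",T.round(4),"O",Ot.round(1))
env.gripper_to(.75); env.goto(T+.07*ax,Ot); env.move_straight(T,rate=.1); env.gripper_to(0,grasp_force=25); print(env.read_state()["opening"])
env.move_straight(T+[0,0,.03],rate=.03); env.move_straight(T+[0,0,.11]); env.dwell(.2)
s=env.read_state(); print(s["opening"],s["force"].round(2),s["clock"])
s=env.grab_frame("scene"); t=env.grab_frame("top")
cv2.imwrite("pics/p3.png",np.hstack([cv2.resize(g,(400,400)) for g in(s["image"][80:280,280:480],t["image"][70:270,260:460])]))
E
```

```text
tri cap [0.5884 0.2202 0.0744]
C [0.5863 0.2202 0.081 ] ax [0.022 0.118 0.993] T [0.5858 0.2174 0.0572] O [-90.1   6.9  78. ]
0.4506549770709427
0.4521976847323126 [-0.24  0.22 -1.89] 22.5333
```

View pics/p3.png

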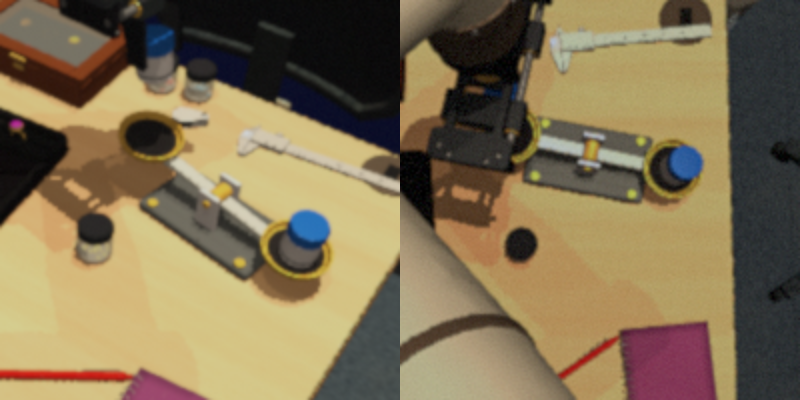

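The heavy tin is held (crop 157,55), and the light tin still stands in its dish, which has swung down. Now I'll place the heavy tin in the tray.

```bash
python3 - <<'E'
from h import *
place(.451,.380,.0235,3,.08)
env.goto([.36,.36,.28],O); env.dwell(1)
s=env.grab_frame("scene"); t=env.grab_frame("top"); print(env.read_state()["clock"])
for n,g in(("s",s),("t",t)):
    for c,(ct,r),bb in blobs(g,"blue",60):
        fe=cv2.fitEllipse(c); print(n,np.round(fe[0],1),np.round(fe[1],1),np.round(ray(g,*fe[0],.047),3))
cv2.imwrite("pics/p4.png",np.hstack([cv2.resize(g,(400,400)) for g in(s["image"][80:280,180:460],t["image"][70:270,180:460])]))
E
```

```text
contact True [0.4508 0.3798 0.0256]
27.9667
s [433.8 194.4] [17.8 19.6] [0.575 0.018 0.047]
s [256.5 157.1] [16.4 19.5] [0.451 0.38  0.047]
t [401.8 151.2] [16.1 16.8] [0.555 0.007 0.047]
t [118.7 107.6] [14.3 23.6] [0.656 0.679 0.047]
```

View pics/p4.png

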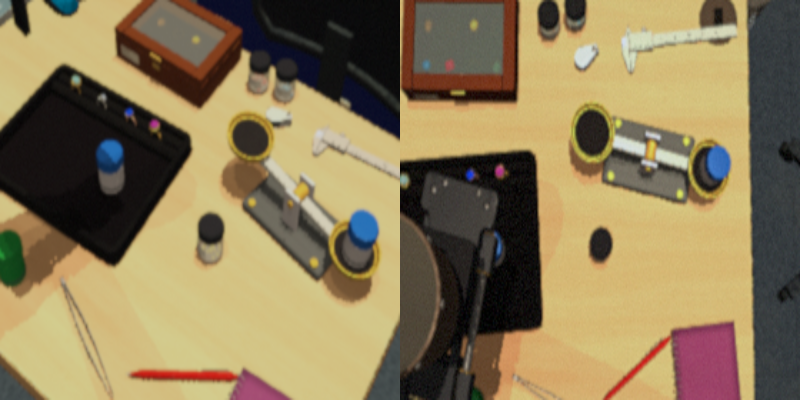

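The heavy tin stands upright on the open tray floor. The light tin stands in its dish, leaning only as much as the dish does, and the gripper touches nothing.

```bash
python3 - <<'E'
from h import *
print(env.close_job())
E
```

```text
the job is handed in; nothing more can be done
None
```

The heavier tin is now upright on the open floor of the black jewel tray, and the lighter tin is still standing in its dish. I handed the job in at about 28 s on the clock, well under the 72 s limit.

- **Weighing:** I put the right-hand tin in the −y dish, which was already down, and the left-hand tin in the +y dish. When I let go, the +y side dropped. The wrist force while lifting each tin agreed, at about 1.3–1.9 N for the left-hand tin against 0.5 N for the other, though those readings are noisy.
- **Placing:** I set the heavy tin down at about (0.451, 0.380), close to the tray spot you named as easily reached.
- **Last checks:** The scene camera put the heavy tin's cap at (0.451, 0.380), matching the target. In the top view the arm mostly hid that tin, so only the scene view confirms its position. The light tin leans outward by about the dish's own 7° tilt, judged by eye from the pictures.

None of the checks failed or contradicted another.

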